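# Clear and stack the tube racks

## Task

Three emptied tube racks are to be stacked up, but a used sample tube was left standing in one of them: throw it in the round sharps tub. Stack the other two racks squarely on that rack where it stands, each turned so that its wide foot and its two corner feet drop fully home in the matching notches below. Leave everything else on the counter as it is.

Things in the scene. Friction and masses are not known exactly. Their poses are not given: they have to be found in the camera images.
- rack_base: Bottom rack of the stack, the one with the leftover tube: loose white plastic tube rack, 0.14 kg, 124 long (x), 60 wide (y), 70 tall with its feet, 2 x 4 square openings of 20. Long sides flat from 48 to 70 up: grip there at mid length, across the 60 width. Origin: centre of its underside at the feet tips; x runs along it to the single wide foot, z up.
- rack_base_wide (a point): Tip of rack_base's wide foot, 58.5 along x from its origin, same level. All racks have the same feet, 10 tall, 7 thick, flush with the end faces: one 28 wide in the middle of the +x end, two 11.5 wide at the corners of the -x end, flush with the long sides, tips slightly tapered.
- rack_base_notch (a point): Floor of rack_base's wide notch, at x 58.5, 59 above its origin. All racks have the same notches on top, 11 deep, open at the end faces: 32 wide in the middle at +x; the two corners cut away at -x, 33 of land between. Play 2 each side. Seated, a rack is 60 above the one below, axes alike; turned end for end it stays 10 too high.
- rack_a: One of the two empty racks to stack, either order; loose, 0.11 to 0.19 kg, same shape, size, origin and axes as rack_base.
- rack_a_wide (a point): Tip of rack_a's wide foot, 58.5 along x from its origin, same level.
- rack_b: The other empty rack to stack; loose, 0.11 to 0.19 kg, same shape, size, origin and axes as rack_base.
- rack_b_wide (a point): Tip of rack_b's wide foot, 58.5 along x from its origin, same level.
- tube: The leftover sample tube, 22 g: 16 in diameter, 118 tall with its ochre cap (19 in diameter, the topmost 20). It stands upright and loose in a corner opening of rack_base, its lower end 13 above the counter, its cap's lower edge 41 above the rack's top. Origin: centre of its lower end; z along it to the cap.
- tube_cap (a point): Middle of the tube's cap, 108 mm from its lower end: where to grip it.
- tub: The round yellow sharps tub, fixed to the counter, 130 tall, 108 across, open at the top with a mouth 80 across; inside 4 mm walls, inner floor 4 above the counter, so that the tube goes in whole. Origin: centre of its underside.
- full_rack: Bystander: a rack of the same kind full of capped tubes, 131 tall in all, far side of the counter. Origin: centre of its underside.
- cup: Bystander: lidded specimen cup, 66 across, 68 tall. Origin: centre of its underside.
- pen: Bystander: marker pen lying down, 130 long, 17 thick. Origin: under its middle.
- swabs: Bystander: carton of swabs, 105 x 60 x 42. Origin: centre of its underside.
- dish: Bystander: low round culture dish, 60 across, 17 tall, near the robot. Origin: centre of its underside.
- spray: Bystander: white spray bottle, 72 across, 196 tall. Origin: centre of its underside.
There are look-alikes about, which are no part of the job. What is shaped like the rack_a but blue is not meant. What is shaped like the rack_base but pink or purple is not meant.

How it is judged:
By the outcome, as a careful person would: the job done as asked, in the order asked, and still so for the second after the job is handed in, with the robot touching nothing.
It also fails if it takes over 72 s, if anything falls off the work surface, if the arm or the gripper's body presses on something with over 40 N, if the wrist force passes 120 N, or if a joint passes its speed limit or range.

## Robot

A 6-joint arm with a two-finger parallel gripper is mounted at the origin on the work surface. World frame = base frame: x ahead of the robot, y to its left, z up, the work surface at z = 0. Lengths are in m, angles in rad, forces in N, time in s.
With the tool pointing down it reaches from about 0.35 to 0.775 m from the base axis. Payload 5.5 kg.
Tool frame: the origin (TCP) lies midway between the tips of the shut fingers; the grasp point (between the pads) lies behind it (env.grip_point_offset is the z of the grasp point in the tool frame, in m); z points along the fingers, y is the direction in which the jaws open and shut (so a half turn about z gives the same grasp; the last joint's range is limited). The gripper opens to 85 mm and grips with 20 to 120 N. Pads are 22 mm wide; open, the fingers measure 114 mm over their backs; the gripper's body (76 mm by 85 mm) begins 54 mm behind the grasp point. The pads swing forward as they close: fully open they stand 13 mm farther back than shut.
Start: joints at [1.049, 0.313, 0.046, 1.304, 0, 1.431], TCP at [0.214, 0.534, 0.231] pointing down, gripper open.
Joint ranges: [-2.76, 2.76], [-0.86, 1.69], [-1.03, 1.26], [-2.2, 2.34], [-1.47, 1.5], [-3.14, 3.14]. Speed limits (rad/s): [2.57, 2.57, 3.14, 3.14, 3.14, 3.14].

## Interface

Orientations are given as a unit quaternion [w, x, y, z].
In Python, from workcell import env, viewer gives the robot as it stands. The module is installed in compiled form; this text tells all that it offers.
- The arm moves only by the shell command python3 -m inch 'ROWS' [OPENING] [FORCE]. ROWS is JSON, a list of rows, each a list of 2 entries, a list of its own where there are three numbers: the shift along the tool's x, y, z in m, then the turn about the tool's z in degrees. In form: [[[tx, ty, tz], spin], ...]. A call has 1 to 5 rows; each row is the pose to reach, as a shift and turn from the pose measured when the call began, along the tool's axes at that moment; what a row does not reach only later rows make up. A row lasts 1/12 s, in which the tool goes at most 41.7 mm and 7.16 degrees, less where a joint would pass 70% of its speed; a pose out of reach is approached as far as the arm can. A call with a gripper value outside its range is refused whole. OPENING is the closure, from 0 (fully open) to 1 (shut), set as the call begins (- or left out, the last holds). The fingers move at their own pace and stop on an object; FORCE is the grip in N (left out, the last holds). Time passes only in rows, so rows that repeat a pose let the fingers close. It gives the time, the measured TCP pose, the force and the opening at its end, in the units of the state.
- env.get_state(): the state, without advancing time (a new reading comes with each control period).
- viewer.read_camera(name): name is "scene" or "top" or "wrist"; returns a dict with "image" (400x640x3 uint8, red, green, blue), "depth" (400x640 float32, m along the optical axis (not along the pixel's ray), 0 where there is no reading), "vertical_fov" (degrees; the focal length in pixels is half the picture's height over the tangent of half this angle, whatever the lens; pixels are square), "cx", "cy" (the principal point, pixels), "R" (3x3) and "t" (3): a world point X has camera coordinates R X + t; the wrist camera has in their place "T_tool_cam" (4x4, takes a point from camera to tool coordinates, whose origin is the TCP and whose axes are the flange's). Camera axes: x right, y down, z forward; pixel columns grow to the right and rows downward; lengths in m; the calibration is good to about 2 mm. A picture is of the moment at which its call begins: read the wrist's pose just before it.
- env.hand_in(): hands the job in, once; it reports no verdict.
The state is a dict: "clock": time; "joint_pos": joint angles; "qvel": joint speeds; "tau": joint torques, N m; "tcp_pos": TCP position; "orientation": TCP orientation; "wrist_force": force on the tool from outside, world axes, zero at the start; "ft_torque": the same for the moment, N m; "finger_gap": finger opening in m.
Only numpy, scipy, OpenCV 4.12 (cv2) and the standard library are available. Lean on these libraries where they do the work, as an engineer would, in place of code of your own. Each camera call takes 0.05 s, during which the arm holds its last target. There are 200 camera calls.

## Working session

There is one attempt and no reset: what is moved stays moved. The work goes in short steps, Python scripts to look and compute and a shell command to move; the robot and the scene stay as the last step left them, time stands still between calls to the robot, and variables do not carry over. Pictures are saved under pics/ and viewed, on a budget of 10 in all, crops included, one or two more only if the job needs it, and the job is handed in when it is done.

```bash
mkdir -p pics; cat > h.py <<'E'
import numpy as np, cv2
from workcell import env, viewer
from scipy.spatial.transform import Rotation as Ro
def cam(n):
    s=env.get_state(); c=viewer.read_camera(n)
    h,w=c["depth"].shape; f=h/2/np.tan(np.radians(c["vertical_fov"])/2)
    v,u=np.mgrid[:h,:w]; d=c["depth"]
    P=np.stack([(u-c["cx"])/f*d,(v-c["cy"])/f*d,d],-1)
    if n=="wrist":
        T=np.array(c["T_tool_cam"]); P=P@T[:3,:3].T+T[:3,3]
        q=np.array(s["orientation"]); R=Ro.from_quat(q[[1,2,3,0]]).as_matrix()
        P=P@R.T+np.array(s["tcp_pos"])
    else: P=(P-np.array(c["t"]))@np.array(c["R"])
    P[d==0]=np.nan
    return c["image"],P
def save(n,im): cv2.imwrite("pics/"+n+".png",im[...,::-1])
E
python3 - <<'E'
from h import *
for n in("top","scene"):
    im,P=cam(n); save(n,im); np.savez(n,im=im,P=P)
s=env.get_state(); print(s, env.grip_point_offset)
E
```

```text
{'clock': 0.1, 'joint_pos': array([1.04941024e+00, 3.13930223e-01, 4.50898613e-02, 1.30360223e+00,
       1.74044730e-05, 1.43121266e+00]), 'qvel': array([ 0.00082912, -0.00013781,  0.00280927, -0.00108065,  0.00113009,
        0.00072123]), 'tau': array([ 2.65743351e-03, -4.81725526e+01,  2.99245262e+01,  1.27511012e-02,
       -1.58492185e-04,  2.66542935e-05]), 'tcp_pos': array([0.21400702, 0.53319889, 0.23049413]), 'orientation': array([-2.75339600e-04,  1.89743755e-01,  9.81833300e-01, -7.75766024e-04]), 'wrist_force': array([ 0.26314169, -0.10523295,  0.14192747]), 'ft_torque': array([ 0.00028374, -0.0398812 , -0.00370803]), 'finger_gap': 0.08523439096479024} -0.0187
```

View pics/top.png

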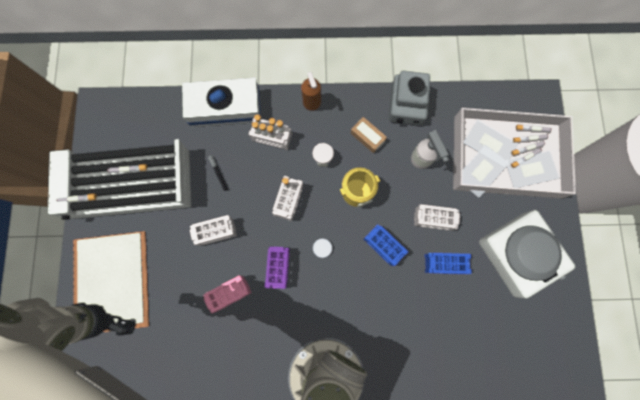

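View pics/scene.png

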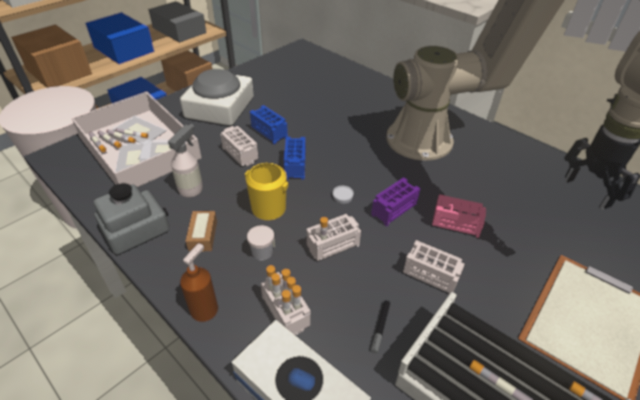

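The top view shows these candidates:
- White racks at (288,198) with the tube's ochre cap at (288,181), at (212,230) and at (437,217).
- Look-alikes: pink (227,294), purple (277,267), blue (387,245) and (449,263).
- The full rack, a bystander, at (270,130).

The base is the rack at (288,198). rack_a and rack_b are the white ones at (212,230) and (437,217).

```bash
python3 - <<'E'
from h import *
d=np.load("top.npz"); im,P=d["im"],d["P"]
out=[]
for n,(u,v) in dict(A=(212,230),base=(288,198),B=(437,217)).items():
    s=np.s_[v-30:v+30,u-30:u+30]; p=P[s]; m=(p[...,2]>.058)&(p[...,2]<.08)
    m2=m.astype(np.uint8); k,l,st,_=cv2.connectedComponentsWithStats(m2); b=1+np.argmax(st[1:,4])
    q=p[l==b]; r=cv2.minAreaRect((q[:,:2]*1000).astype(np.float32)); print(n,r,np.median(q[:,2]),len(q), np.hypot(*r[0]))
    out.append(cv2.resize(im[s],(260,260),interpolation=cv2.INTER_CUBIC))
    z=p[...,2]
    if n=="base":
        c=p[z>.095]; print("tube pts",len(c),np.nanmean(c,0),np.nanmax(c[:,2]))
v,u=187,360; p=P[v-35:v+35,u-35:u+35].reshape(-1,3); q=p[(p[:,2]>.122)&(p[:,2]<.14)]; print("tub",cv2.minEnclosingCircle((q[:,:2]*1000).astype(np.float32)),np.median(q[:,2]))
save("crop",np.hstack(out))
E
```

```text
A ((451.14300537109375, 349.9991149902344), (61.254493713378906, 125.44779205322266), 14.032876014709473) 0.06920983071041001 506 570.9898351014754
base ((550.607177734375, 112.72696685791016), (60.60429000854492, 124.20612335205078), 71.83101654052734) 0.06962831255553618 438 562.0281427380643
tube pts 40 [0.58665373 0.1123516  0.12556195] 0.13483106195680672
B ((478.537353515625, -360.65362548828125), (125.11601257324219, 61.51771545410156), 82.17484283447266) 0.06961947001411421 520 599.2236946980482
tub ((573.9131469726562, -111.96623992919922), 51.990577697753906) 0.12678865460759853
```

View pics/crop.png

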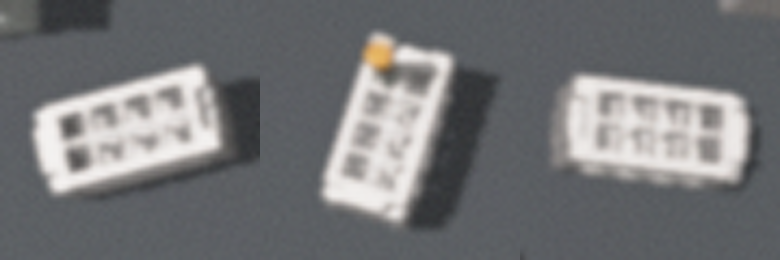

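In the crop, the right end of rack A has the middle notch, so its +x points right. Rack B's right corners look cut away, so its +x points left. The base's ends are unclear, so I'll move over it for a wrist view.

```bash

python3 -m inch '[[[-0.035,-0.02,-0.004],-1],[[-0.07,-0.04,-0.008],-2],[[-0.105,-0.06,-0.012],-3],[[-0.14,-0.08,-0.016],-3.7],[[-0.156,-0.088,-0.017],-3.7]]' 0
python3 -m inch '[[[-0.035,-0.02,-0.004],0],[[-0.07,-0.04,-0.008],0],[[-0.105,-0.06,-0.012],0],[[-0.14,-0.08,-0.016],0],[[-0.15,-0.085,-0.017],0]]'
cat >> h.py <<'E'
def pose():
    s=env.get_state(); q=np.array(s["orientation"]); R=Ro.from_quat(q[[1,2,3,0]]).as_matrix()
    return np.array(s["tcp_pos"]),R,s
def go(x,y,z,yaw_y=None):
    """print shift in tool axes and spin to get tcp there with tool y at azimuth yaw_y"""
    t,R,s=pose(); D=R.T@(np.array([x,y,z])-t)
    a=np.degrees(np.arctan2(R[1,1],R[0,1])); sp=None if yaw_y is None else -((yaw_y-a+180)%360-180)
    print("t",round(s["clock"],2),"tcp",t.round(4),"yaz",a.round(2),"shift",D.round(4),"n",np.linalg.norm(D)/.0417,"spin",sp,"j6",s["joint_pos"][5].round(2),"tilt",np.degrees(np.arccos(-R[2,2])).round(2),"gap",round(s["finger_gap"],4),"F",np.round(s["wrist_force"],1))
E
python3 -c "
from h import *
go(.52,.11,.28,71.8)"
```

```text
clock: 0.52
tcp_pos: [0.3278, 0.3904, 0.2479]
orientation: [0.0, 0.159, 0.987, -0.001]
wrist_force: [0.7, 1.2, 0.2]
finger_gap: 0.0853
clock: 0.93
tcp_pos: [0.4468, 0.259, 0.2653]
orientation: [0.001, 0.161, 0.987, -0.002]
wrist_force: [0.9, 0.9, -0.1]
finger_gap: 0.085
t 0.93 tcp [0.4468 0.259  0.2653] yaz 71.43 shift [-0.1169 -0.118  -0.014 ] n 3.995942410942959 spin -0.3690257023695551 j6 0.7 tilt 0.24 gap 0.085 F [ 0.9  0.9 -0.1]
```

```bash

python3 -m inch '[[[-0.029,-0.029,-0.004],0],[[-0.058,-0.058,-0.008],0],[[-0.087,-0.087,-0.012],0],[[-0.117,-0.118,-0.014],0],[[-0.117,-0.118,-0.014],0]]'
python3 - <<'E'
from h import *
go(.52,.11,.28,71.8)
im,P=cam("wrist"); save("w1",im); np.savez("w1",im=im,P=P)
print(P[200,320],P[0,320],P[399,320],P[200,0],P[200,639])
c=P[P[...,2]>.12]; c=c[(c[:,2]<.14)&(np.hypot(c[:,0]-.587,c[:,1]-.112)<.04)]; print(len(c),c.mean(0),cv2.minAreaRect((c[:,:2]*1000).astype(np.float32)))
E
```

```text
clock: 1.35
tcp_pos: [0.5227, 0.1049, 0.2797]
orientation: [0.002, 0.164, 0.986, -0.003]
wrist_force: [0.3, 0.4, -0.6]
finger_gap: 0.0851
t 1.35 tcp [0.5227 0.1049 0.2797] yaz 71.08 shift [ 0.0042  0.0039 -0.0003] n 0.1386374153200892 spin -0.7165847563053376 j6 0.38 tilt 0.37 gap 0.0851 F [ 0.3  0.4 -0.6]
[0.57182296 0.08675201 0.01401115] [0.36041625 0.1596136  0.06830246] [0.51130186 0.10923806 0.36336956] [ 4.29171213e-01 -3.45770820e-01 -3.22461181e-04] [0.67237691 0.44428381 0.07447775]
305 [0.5871627  0.1129075  0.13021758] ((588.9705810546875, 112.4967041015625), (17.993549346923828, 18.459550857543945), 49.42926788330078)
```

View pics/w1.png

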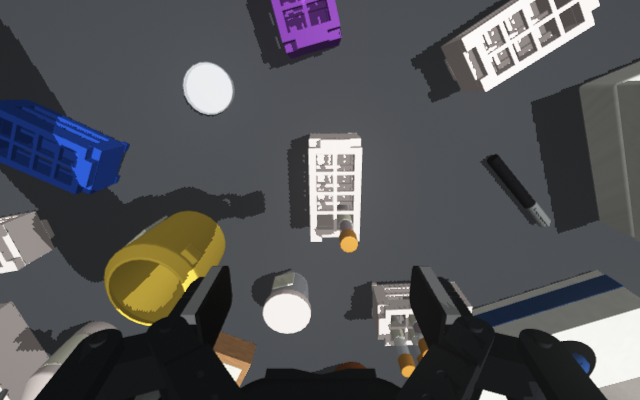

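In the wrist view, the base (310-360, 133-240) has its tube cap at (348,242). Its near end at row 135 has cut corners. Rack A's left end at (475,68) has the middle notch. I'll confirm both ends by height and refine the rack poses.

```bash
cat >> h.py <<'E'
def fit(P,x,y,z0=.064,z1=.075,r=.085):
    p=P.reshape(-1,3); p=p[np.hypot(p[:,0]-x,p[:,1]-y)<r]; q=p[(p[:,2]>z0)&(p[:,2]<z1)]
    c,s,a=cv2.minAreaRect((q[:,:2]*1000).astype(np.float32))
    yaw=a if s[0]>s[1] else a+90
    print("rect",np.round(c,1),np.round(s,1),"long axis",round(yaw,2),"z",np.median(q[:,2]).round(4),len(q))
    th=np.radians(yaw); e=np.array([np.cos(th),np.sin(th)]); w=np.array([-e[1],e[0]])
    d=p[:,:2]-np.array(c)/1000; l=d@e; m=d@w
    for sg in(1,-1):
        end=(sg*l>.0555)&(sg*l<.061)
        f=lambda k:[round(float((p[end&k][:,2]>z0).mean()),2),int((end&k).sum())]
        print(" end",sg,"mid",f(abs(m)<.013),"land",f((abs(m)>.0175)&(abs(m)<.029)),"corner",f((abs(m)>.021)&(abs(m)<.029)))
E
python3 - <<'E'
from h import *
P=np.load("w1.npz")["P"]
for x,y in((.5506,.1127),(.451,.350)): fit(P,x,y)
P=np.load("top.npz")["P"]
fit(P,.4785,-.3606)
E
```

```text
rect [551.5 112.5] [ 60.  124.3] long axis 161.7 z 0.0708 2740
 end 1 mid [0.96, 120] land [0.0, 93] corner [0.0, 66]
 end -1 mid [0.0, 29] land [1.0, 45] corner [1.0, 32]
rect [452.4 349.3] [ 60.4 125.3] long axis 104.02 z 0.0708 4251
 end 1 mid [1.0, 34] land [nan, 0] corner [nan, 0]
 end -1 mid [0.0, 148] land [0.72, 183] corner [0.73, 131]
rect [ 478.5 -361.1] [124.3  61.5] long axis 82.17 z 0.0702 420
 end 1 mid [0.0, 13] land [0.68, 22] corner [0.61, 18]
 end -1 mid [1.0, 14] land [0.0, 10] corner [0.0, 9]h.py:34: RuntimeWarning: Mean of empty slice.
  f=lambda k:[round(float((p[end&k][:,2]>z0).mean()),2),int((end&k).sum())]
  ret = ret.dtype.type(ret / rcount)
```

The heights confirm the poses:
- Base: yaw -18.3 at (.5515,.1125)
- rack_a: yaw -76 at (.4522,.3495)
- rack_b: yaw 82.2 at (.4785,-.361)

The cap is at (.588,.1127). Next I go down to it.

```bash
python3 -c "
from h import *
go(.588,.1127,.16,71.7)"

```

```text
t 1.4 tcp [0.5217 0.1065 0.2795] yaz 71.1 shift [-0.0604  0.0278  0.1196] n 3.2803524964311137 spin -0.5972148896763088 j6 0.38 tilt 0.27 gap 0.0854 F [-0.1 -0.  -0.2]
```

```bash

python3 -m inch '[[[-0.030,0.014,0.02],-0.6],[[-0.060,0.028,0.05],-0.6],[[-0.060,0.028,0.085],-0.6],[[-0.060,0.028,0.12],-0.6],[[-0.060,0.028,0.12],-0.6]]'
python3 -c "
from h import *
go(.588,.1127,.103,71.7)"

```

```text
clock: 1.82
tcp_pos: [0.5819, 0.1141, 0.151]
orientation: [-0.006, 0.158, 0.987, -0.004]
wrist_force: [-2.0, -0.4, -0.7]
finger_gap: 0.0854
t 1.82 tcp [0.5819 0.1141 0.151 ] yaz 71.78 shift [-0.0068  0.001   0.0479] n 1.1610485649788196 spin 0.07851135697893596 j6 0.38 tilt 0.84 gap 0.0854 F [-2.  -0.4 -0.7]
```

```bash

python3 -m inch '[[[-0.007,0.001,0.02],0],[[-0.007,0.001,0.04],0],[[-0.007,0.001,0.048],0],[[-0.007,0.001,0.048],0],[[-0.007,0.001,0.048],0]]'
python3 -c "
from h import *
go(.588,.1127,.103,71.7)"
python3 -m inch '[[[0,0,0],0],[[0,0,0],0],[[0,0,0],0],[[0,0,0],0],[[0,0,0],0]]' 1 25
python3 -m inch '[[[0,0,0],0],[[0,0,0],0],[[0,0,0],0],[[0,0,0],0],[[0,0,0],0]]'
python3 -c "
from h import *
go(.588,.1127,.25,71.7)"

```

```text
clock: 2.23
tcp_pos: [0.5884, 0.1134, 0.1044]
orientation: [-0.006, 0.158, 0.987, -0.003]
wrist_force: [0.3, -0.6, -0.3]
finger_gap: 0.0853
t 2.23 tcp [0.5884 0.1134 0.1044] yaz 71.83 shift [ 0.0001 -0.0008  0.0014] n 0.039215200593693385 spin 0.1272351844970956 j6 0.38 tilt 0.79 gap 0.0853 F [ 0.3 -0.6 -0.3]
clock: 2.65
tcp_pos: [0.5886, 0.1134, 0.1051]
orientation: [-0.006, 0.158, 0.987, -0.003]
wrist_force: [-0.3, -1.1, -0.4]
finger_gap: 0.0255
clock: 3.07
tcp_pos: [0.5887, 0.1133, 0.1051]
orientation: [-0.006, 0.158, 0.987, -0.003]
wrist_force: [-0.2, 0.1, 0.9]
finger_gap: 0.0183
t 3.07 tcp [0.5887 0.1133 0.1051] yaz 71.82 shift [ 0.0019 -0.002  -0.1449] n 3.475039771002303 spin 0.11615064206947068 j6 0.38 tilt 0.74 gap 0.0183 F [-0.2  0.1  0.9]
```

```bash

python3 -m inch '[[[0,0,-0.02],0],[[0,0,-0.055],0],[[0,0,-0.095],0],[[0,0,-0.13],0],[[0.0,0,-0.15],0]]'
python3 -m inch '[[[0,0,0],0],[[0,0,0],0],[[0,0,0],0]]'
python3 - <<'E'
from h import *
im,P=cam("wrist"); save("w2",im)
im,P=cam("top"); p=P[190-60:190+60,300:420].reshape(-1,3)
q=p[(p[:,2]>.122)&(p[:,2]<.14)&(np.hypot(p[:,0]-.57,p[:,1]+.11)<.07)]
print(len(q),cv2.minEnclosingCircle((q[:,:2]*1000).astype(np.float32)),q.mean(0))
go(.574,-.112,.255,71.7)
E
```

```text
clock: 3.48
tcp_pos: [0.5916, 0.1141, 0.2596]
orientation: [-0.003, 0.158, 0.987, -0.003]
wrist_force: [1.6, 0.2, 0.5]
finger_gap: 0.0178
clock: 3.73
tcp_pos: [0.5912, 0.1141, 0.2585]
orientation: [-0.004, 0.158, 0.987, -0.003]
wrist_force: [0.1, 0.1, -0.5]
finger_gap: 0.018
276 ((573.1158447265625, -113.7424545288086), 52.788116455078125) [ 0.56836816 -0.11126345  0.12743516]
t 3.83 tcp [0.5906 0.1141 0.2574] yaz 71.82 shift [-0.0548 -0.2199  0.0036] n 5.435739724544006 spin 0.11661419097549697 j6 0.38 tilt 0.66 gap 0.0179 F [-0.8 -0.3 -0.8]
```

View pics/w2.png

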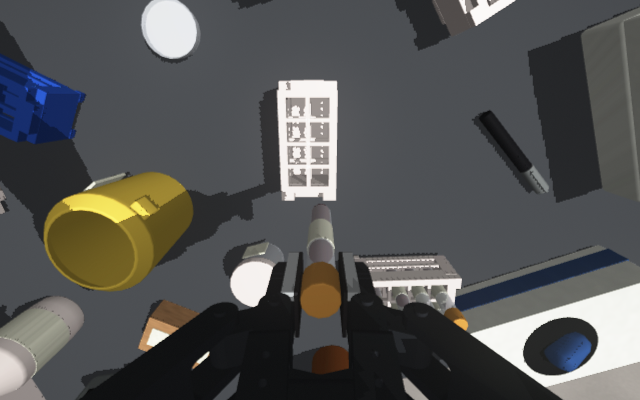

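The tube is held upright at (320,285) and the base has been left in place. Now over to the tub.

```bash

python3 -m inch '[[[-0.009,-0.036,0],0],[[-0.018,-0.072,0],0],[[-0.027,-0.108,0],0],[[-0.036,-0.144,0],0],[[-0.045,-0.18,0],0]]'
python3 -m inch '[[[-0.003,-0.01,0],0],[[-0.006,-0.02,0],0],[[-0.008,-0.028,0],0],[[-0.008,-0.028,0],0]]'
python3 - <<'E'
from h import *
im,P=cam("wrist"); p=P.reshape(-1,3)
q=p[(p[:,2]>.126)&(p[:,2]<.136)&(np.hypot(p[:,0]-.574,p[:,1]+.112)<.075)]
print(len(q),cv2.minEnclosingCircle((q[:,:2]*1000).astype(np.float32)),cv2.minAreaRect((q[:,:2]*1000).astype(np.float32)))
go(.574,-.112,.145,71.7)
E
```

```text
clock: 4.25
tcp_pos: [0.5759, -0.0722, 0.2563]
orientation: [-0.007, 0.158, 0.987, -0.003]
wrist_force: [1.2, -0.4, -0.1]
finger_gap: 0.0178
clock: 4.58
tcp_pos: [0.5744, -0.1019, 0.2555]
orientation: [-0.007, 0.158, 0.987, -0.003]
wrist_force: [0.9, -0.5, -0.1]
finger_gap: 0.0184
1817 ((574.8421020507812, -113.52728271484375), 48.581756591796875) ((573.4409790039062, -113.1817398071289), (96.25831604003906, 94.24324035644531), 86.61095428466797)
t 4.63 tcp [ 0.5746 -0.101   0.2558] yaz 71.85 shift [-0.0043 -0.0098  0.1109] n 2.670743877527645 spin 0.14734055565588733 j6 0.01 tilt 0.88 gap 0.0179 F [-0.6 -0.5  0.1]
```

```bash

python3 -m inch '[[[-0.005,-0.011,0.0],0],[[-0.005,-0.011,0.03],0],[[-0.005,-0.011,0.065],0],[[-0.005,-0.011,0.1],0],[[-0.005,-0.011,0.11],0]]'
python3 -m inch '[[[0,0,0],0],[[0,0,0],0],[[0,0,0],0],[[0,0,0],0],[[0,0,0],0]]' 0.6
python3 -c "
from h import *
go(.574,-.112,.25,71.7)"
python3 -m inch '[[[0,0,-0.03],0],[[0,0,-0.07],0],[[0,0,-0.11],0],[[0,0,-0.11],0]]' 0
python3 - <<'E'
from h import *
im,P=cam("top"); save("top2",cv2.resize(im[150:280,180:480],None,fx=2.5,fy=2.5,interpolation=cv2.INTER_CUBIC))
im,P=cam("wrist"); save("w3",im);fit(P,.5515,.1125)
go(.4525,.3495,.25,14)
E
```

```text
clock: 5.05
tcp_pos: [0.5714, -0.1117, 0.1406]
orientation: [-0.011, 0.157, 0.988, -0.002]
wrist_force: [-1.1, -0.3, -0.1]
finger_gap: 0.0181
clock: 5.47
tcp_pos: [0.5729, -0.112, 0.1428]
orientation: [-0.009, 0.157, 0.988, -0.002]
wrist_force: [0.3, -0.9, -0.5]
finger_gap: 0.0341
t 5.47 tcp [ 0.5729 -0.112   0.1428] yaz 71.95 shift [ 0.0008 -0.0004 -0.1072] n 2.5714956931483424 spin 0.2536921071760503 j6 -0.01 tilt 1.08 gap 0.0341 F [ 0.3 -0.9 -0.5]
clock: 5.8
tcp_pos: [0.5787, -0.113, 0.2629]
orientation: [-0.002, 0.157, 0.988, -0.004]
wrist_force: [1.5, -0.1, 0.1]
finger_gap: 0.0807
rect [551.  112.7] [ 62.2 124.1] long axis 161.91 z 0.0708 5534
 end 1 mid [1.0, 195] land [0.0, 128] corner [0.0, 103]
 end -1 mid [0.0, 106] land [0.88, 129] corner [0.85, 98]
t 5.9 tcp [ 0.5767 -0.1124  0.2565] yaz 71.96 shift [0.2612 0.4008 0.0061] n 11.472023233485228 spin 57.955186066555356 j6 -0.01 tilt 0.72 gap 0.0854 F [ 0.6  0.7 -0.3]
```

View pics/w3.png

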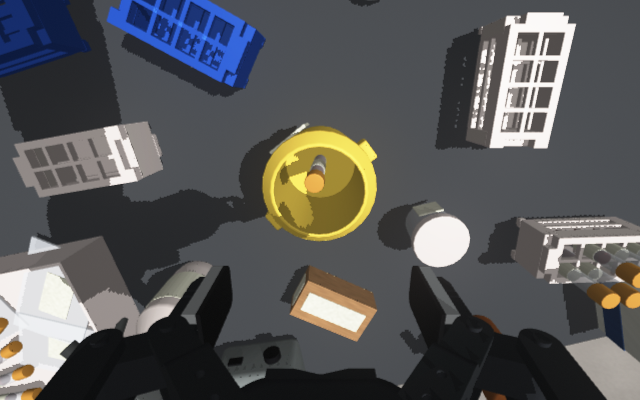

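The tube is in the tub at (315,180). Next is rack_a.

```bash

python3 -m inch '[[[0.022,0.034,0],0],[[0.044,0.068,0],0],[[0.066,0.102,0],0],[[0.088,0.136,0],0],[[0.11,0.17,0],0]]'
python3 -m inch '[[[0.022,0.034,0],6],[[0.044,0.068,0],12],[[0.066,0.102,0],18],[[0.088,0.136,0],24],[[0.11,0.17,0],30]]'
python3 -c "
from h import *
go(.44,.345,.25,14)"
```

```text
clock: 6.32
tcp_pos: [0.5235, 0.0847, 0.2555]
orientation: [-0.006, 0.157, 0.988, -0.003]
wrist_force: [0.0, -0.2, 0.7]
finger_gap: 0.0858
clock: 6.73
tcp_pos: [0.4703, 0.282, 0.2546]
orientation: [-0.006, 0.41, 0.912, -0.005]
wrist_force: [0.8, -0.4, -0.7]
finger_gap: 0.0852
t 6.73 tcp [0.4703 0.282  0.2546] yaz 41.6 shift [0.0672 0.0192 0.0047] n 1.6808721697641722 spin 27.60340039904932 j6 1.24 tilt 0.86 gap 0.0852 F [ 0.8 -0.4 -0.7]
```

```bash

python3 -m inch '[[[0.02,0.006,0],6],[[0.04,0.012,0],12],[[0.06,0.018,0],18],[[0.067,0.019,0.004],24],[[0.067,0.019,0.004],27.6]]'
python3 -m inch '[[[0,0,0],0],[[0,0,0],0]]'
python3 - <<'E'
from h import *
im,P=cam("wrist");fit(P,.4525,.3495)
go(.4525,.3495,.11,14)
E
```

```text
clock: 7.15
tcp_pos: [0.4381, 0.346, 0.2491]
orientation: [-0.005, 0.616, 0.787, -0.007]
wrist_force: [-1.0, -0.6, -0.7]
finger_gap: 0.0856
clock: 7.32
tcp_pos: [0.4373, 0.346, 0.2481]
orientation: [-0.005, 0.615, 0.788, -0.008]
wrist_force: [0.4, -0.0, -0.7]
finger_gap: 0.0854
rect [452.3 349.1] [ 60.2 124.2] long axis 104.09 z 0.0708 3692
 end 1 mid [1.0, 160] land [0.0, 137] corner [0.0, 96]
 end -1 mid [0.0, 49] land [1.0, 95] corner [1.0, 68]
t 7.37 tcp [0.4376 0.3458 0.2483] yaz 14.0 shift [0.0002 0.018  0.138 ] n 3.3379937027413376 spin 0.0019403529167902889 j6 1.85 tilt 1.1 gap 0.0854 F [-0.1  0.8 -0.7]
```

```bash

python3 -m inch '[[[0.0,0.015,0.03],0],[[0.0,0.015,0.065],0],[[0.0,0.015,0.1],0],[[0.0,0.015,0.13],0],[[0.0,0.015,0.13],0]]'
python3 -m inch '[[[0,0,0],0],[[0,0,0],0]]'
python3 - <<'E'
from h import *
go(.4523,.3491,.035,14.1)
E
```

```text
clock: 7.78
tcp_pos: [0.446, 0.3457, 0.1117]
orientation: [-0.007, 0.616, 0.788, -0.013]
wrist_force: [-1.7, -1.9, -0.8]
finger_gap: 0.0852
clock: 7.95
tcp_pos: [0.446, 0.3452, 0.1122]
orientation: [-0.008, 0.616, 0.788, -0.014]
wrist_force: [-0.6, -0.3, 0.1]
finger_gap: 0.0852
t 7.95 tcp [0.446  0.3452 0.1122] yaz 14.01 shift [0.0027 0.0095 0.0769] n 1.8595799954852135 spin -0.09387202448075982 j6 1.84 tilt 1.81 gap 0.0852 F [-0.6 -0.3  0.1]
```

Tilt has grown to 1.8°, because each call locks in the lag from the one before. I'll undo it with a quick upward move and then descend gently.

```bash

python3 -m inch '[[[0,0.0,-0.04],0],[[0,0.0,-0.08],0]]'
python3 -c "
from h import *
go(.4523,.3491,.035,14.1); print(pose()[1][:,2].round(4))"
python3 -m inch '[[[0,0,0],0],[[0,0,0],0]]'
python3 -c "
from h import *
go(.4523,.3491,.035,14.1); print(pose()[1][:,2].round(4))"
```

```text
clock: 8.12
tcp_pos: [0.4474, 0.3454, 0.193]
orientation: [-0.008, 0.615, 0.788, -0.015]
wrist_force: [1.5, 0.8, 0.3]
finger_gap: 0.0859
t 8.12 tcp [0.4474 0.3454 0.193 ] yaz 14.02 shift [0.0033 0.0111 0.1577] n 3.7925519940046137 spin -0.08493602249842525 j6 1.84 tilt 1.99 gap 0.0859 F [1.5 0.8 0.3]
[-0.0317 -0.0141 -0.9994]
clock: 8.28
tcp_pos: [0.4504, 0.3469, 0.1988]
orientation: [-0.006, 0.615, 0.788, -0.011]
wrist_force: [-0.2, -0.2, 0.1]
finger_gap: 0.0849
t 8.28 tcp [0.4504 0.3469 0.1988] yaz 14.03 shift [0.0022 0.0064 0.1637] n 3.928132099497088 spin -0.07462588924909141 j6 1.84 tilt 1.39 gap 0.0849 F [-0.2 -0.2  0.1]
[-0.0226 -0.009  -0.9997]
```

```bash

python3 -m inch '[[[0.001,0.003,-0.04],0],[[0.001,0.003,-0.08],0]]'
python3 -m inch '[[[0,0,0],0],[[0,0,0],0]]'
python3 -m inch '[[[0,0.0,-0.04],0],[[0,0.0,-0.08],0]]'
python3 -m inch '[[[0,0,0],0],[[0,0,0],0],[[0,0,0],0]]'
python3 -c "
from h import *
go(.4523,.3491,.22,14.1); print(pose()[1][:,2].round(4))"
```

```text
clock: 8.45
tcp_pos: [0.4527, 0.348, 0.2743]
orientation: [-0.007, 0.615, 0.788, -0.013]
wrist_force: [2.2, 0.4, 0.5]
finger_gap: 0.0854
clock: 8.62
tcp_pos: [0.4541, 0.3487, 0.2776]
orientation: [-0.006, 0.615, 0.788, -0.011]
wrist_force: [1.0, 0.0, -0.3]
finger_gap: 0.0857
clock: 8.78
tcp_pos: [0.4531, 0.3479, 0.3536]
orientation: [-0.008, 0.615, 0.788, -0.016]
wrist_force: [1.8, 1.3, 1.8]
finger_gap: 0.0858
clock: 9.03
tcp_pos: [0.4532, 0.3478, 0.3527]
orientation: [-0.008, 0.615, 0.788, -0.016]
wrist_force: [0.2, 0.1, -1.3]
finger_gap: 0.085
t 9.03 tcp [0.4532 0.3478 0.3527] yaz 14.05 shift [0.0023 0.0042 0.1326] n 3.181889175920661 spin -0.05050034902717471 j6 1.84 tilt 2.08 gap 0.085 F [ 0.2  0.1 -1.3]
[-0.0331 -0.0149 -0.9993]
```

```bash

python3 -m inch '[[[0.001,0.002,0.04],0],[[0.002,0.003,0.08],0]]'
python3 -c "
from h import *
go(.4523,.3491,.22,14.1)"
python3 -m inch '[[[0,0,0],0],[[0,0,0],0]]'
python3 -c "
from h import *
go(.4523,.3491,.22,14.1)"
python3 -m inch '[[[0.001,0.002,0.04],0],[[0.002,0.003,0.07],0],[[0.002,0.003,0.07],0],[[0.002,0.003,0.07],0],[[0.002,0.003,0.07],0]]'
python3 -c "
from h import *
go(.4523,.3491,.22,14.1); print(pose()[1][:,2].round(4))"
```

```text
clock: 9.2
tcp_pos: [0.4539, 0.3498, 0.2721]
orientation: [-0.008, 0.615, 0.788, -0.014]
wrist_force: [0.8, 0.5, -0.0]
finger_gap: 0.0852
t 9.2 tcp [0.4539 0.3498 0.2721] yaz 14.05 shift [ 0.     -0.0001  0.0521] n 1.2489273460808266 spin -0.04866507971775036 j6 1.84 tilt 1.86 gap 0.0852 F [ 0.8  0.5 -0. ]
clock: 9.37
tcp_pos: [0.4512, 0.3482, 0.2682]
orientation: [-0.01, 0.615, 0.788, -0.019]
wrist_force: [0.3, -0.5, 1.8]
finger_gap: 0.0853
t 9.37 tcp [0.4512 0.3482 0.2682] yaz 14.05 shift [0.001  0.0033 0.0481] n 1.157211799918013 spin -0.05301293942954999 j6 1.84 tilt 2.41 gap 0.0853 F [ 0.3 -0.5  1.8]
clock: 9.78
tcp_pos: [0.4531, 0.3508, 0.2018]
orientation: [-0.009, 0.615, 0.788, -0.016]
wrist_force: [-0.8, 0.5, -0.2]
finger_gap: 0.0856
t 9.78 tcp [0.4531 0.3508 0.2018] yaz 14.05 shift [-0.0016 -0.0018 -0.0181] n 0.4375422496134636 spin -0.04932104234572421 j6 1.84 tilt 2.11 gap 0.0856 F [-0.8  0.5 -0.2]
[-0.0335 -0.0152 -0.9993]
```

```bash
cat > t.py <<'E'
from h import *
t,R,s=pose(); z=R[:,2]; a=np.arctan2(t[1],t[0])
print("z",t[2].round(4),"radial tilt deg",np.degrees(z[:2]@[np.cos(a),np.sin(a)]).round(2),"tang",np.degrees(z[:2]@[-np.sin(a),np.cos(a)]).round(2))
E
python3 -m inch '[[[0,0.0,-0.04],0],[[0,0.0,-0.08],0]]' >/dev/null; python3 t.py
python3 -m inch '[[[0,0,0],0]]'>/dev/null; python3 t.py
python3 -m inch '[[[0,0,0],0]]'>/dev/null; python3 t.py
python3 -m inch '[[[0,0,0],0],[[0,0,0],0],[[0,0,0],0],[[0,0,0],0]]'>/dev/null; python3 t.py
python3 -m inch '[[[0,0.03,0],0],[[0,0.06,0.0],0]]' >/dev/null; python3 t.py
python3 -m inch '[[[0,0,0],0]]'>/dev/null; python3 t.py
python3 -m inch '[[[0,-0.04,0],0],[[0,-0.08,0.0],0]]' >/dev/null; python3 t.py
python3 -m inch '[[[0,0,0],0]]'>/dev/null; python3 t.py
python3 -m inch '[[[0,0,0],0],[[0,0,0],0],[[0,0,0],0],[[0,0,0],0]]'>/dev/null; python3 t.py
```

```text
z 0.283 radial tilt deg -2.16 tang 0.5
z 0.2948 radial tilt deg -1.18 tang 0.36
z 0.3 radial tilt deg -0.72 tang 0.29
z 0.2994 radial tilt deg -0.79 tang 0.3
z 0.2981 radial tilt deg -0.94 tang 0.29
z 0.294 radial tilt deg -1.1 tang 0.28
z 0.2905 radial tilt deg -1.49 tang 0.39
z 0.2886 radial tilt deg -2.11 tang 0.54
z 0.2888 radial tilt deg -2.05 tang 0.53
```

The recipe (up for 2 rows, then two single-row holds) corrects about 1.4°. I'll use it again and keep the settling inside each descent call.

```bash

python3 -m inch '[[[0,0.01,0.02],0],[[0,0.02,0.05],0],[[0,0.02,0.08],0],[[0,0.02,0.09],0],[[0,0.02,0.09],0]]' >/dev/null; python3 t.py
python3 -m inch '[[[0,0,0],0],[[0,0,0],0]]'>/dev/null; python3 t.py
python3 -m inch '[[[0,0.0,-0.04],0],[[0,0.0,-0.08],0]]' >/dev/null; python3 t.py
python3 -m inch '[[[0,0,0],0]]'>/dev/null; python3 t.py
python3 -m inch '[[[0,0,0],0]]'>/dev/null; python3 t.py
python3 -m inch '[[[0,0.0,-0.03],0],[[0,0.0,-0.06],0]]' >/dev/null; python3 t.py
python3 -m inch '[[[0,0,0],0]]'>/dev/null; python3 t.py
python3 -m inch '[[[0,0,0],0],[[0,0,0],0],[[0,0,0],0],[[0,0,0],0]]'>/dev/null; python3 t.py
python3 -c "
from h import *
go(.4523,.3491,.10,14.1)"
```

```text
z 0.1952 radial tilt deg -2.39 tang 0.55
z 0.1965 radial tilt deg -2.3 tang 0.54
z 0.2764 radial tilt deg -2.58 tang 0.57
z 0.2863 radial tilt deg -1.74 tang 0.45
z 0.2897 radial tilt deg -1.44 tang 0.41
z 0.3511 radial tilt deg -1.45 tang 0.41
z 0.358 radial tilt deg -0.85 tang 0.33
z 0.357 radial tilt deg -0.95 tang 0.34
t 12.78 tcp [0.4601 0.3535 0.357 ] yaz 13.99 shift [-0.0021 -0.0041  0.2571] n 6.166102099251904 spin -0.10544769131962539 j6 1.84 tilt 1.01 gap 0.0856 F [-0.1 -0.1  0.2]
```

```bash

python3 -m inch '[[[0,-0.001,0.03],0],[[0,-0.002,0.06],0],[[0,-0.003,0.085],0],[[0,-0.003,0.1],0],[[0,-0.003,0.1],0]]' >/dev/null; python3 t.py
python3 -m inch '[[[0,0.0,0.03],0],[[0,0.0,0.06],0],[[0,0,0.075],0],[[0,0.0,0.08],0],[[0,0,0.08],0]]' >/dev/null; python3 t.py
python3 -m inch '[[[0,0.0,-0.04],0],[[0,0.0,-0.08],0]]' >/dev/null; python3 t.py
python3 -m inch '[[[0,0,0],0]]'>/dev/null; python3 t.py
python3 -m inch '[[[0,0,0],0]]'>/dev/null; python3 t.py
python3 -m inch '[[[0,0,0],0],[[0,0,0],0],[[0,0,0],0],[[0,0,0],0]]'>/dev/null; python3 t.py
python3 -c "
from h import *
go(.4523,.3491,.035,14.1)"
```

```text
z 0.252 radial tilt deg -1.46 tang 0.41
z 0.1711 radial tilt deg -1.6 tang 0.44
z 0.2509 radial tilt deg -1.9 tang 0.48
z 0.2609 radial tilt deg -1.08 tang 0.36
z 0.2643 radial tilt deg -0.79 tang 0.32
z 0.2636 radial tilt deg -0.88 tang 0.33
t 14.28 tcp [0.4554 0.3521 0.2636] yaz 13.99 shift [-0.002   0.      0.2286] n 5.482953796187154 spin -0.1090855501321073 j6 1.84 tilt 0.94 gap 0.0852 F [0.4 0.4 0.4]
```

```bash

python3 -m inch '[[[0,0,0.01],0],[[-0.001,0,0.03],0],[[-0.002,0,0.05],0],[[-0.002,0,0.06],0],[[-0.002,0,0.06],0]]' >/dev/null; python3 t.py
python3 -m inch '[[[0,0,0.01],0],[[0,0,0.03],0],[[0,0,0.05],0],[[0,0,0.06],0],[[0,0,0.06],0]]' >/dev/null; python3 t.py
python3 -m inch '[[[0,0,0.01],0],[[0,0,0.025],0],[[0,0,0.035],0],[[0,0,0.04],0],[[0,0,0.04],0]]' >/dev/null; python3 t.py
python3 -c "
from h import *
go(.4523,.3491,.035,14.1)"
```

```text
z 0.1998 radial tilt deg -1.26 tang 0.39
z 0.1377 radial tilt deg -1.51 tang 0.42
z 0.0968 radial tilt deg -1.6 tang 0.44
t 15.53 tcp [0.4487 0.3468 0.0968] yaz 13.98 shift [0.0016 0.0059 0.0617] n 1.4858504902349456 spin -0.11532702087762914 j6 1.84 tilt 1.66 gap 0.0853 F [ 0.3 -1.  -0.5]
```

```bash

python3 -m inch '[[[0,0.003,-0.04],0],[[0,0.005,-0.08],0]]' >/dev/null; python3 t.py
python3 -m inch '[[[0,0,0],0]]'>/dev/null; python3 t.py
python3 -m inch '[[[0,0,0],0]]'>/dev/null; python3 t.py
python3 -m inch '[[[0,0,0],0]]'>/dev/null; python3 t.py
python3 -c "
from h import *
go(.4523,.3491,.035,14.1)"
```

```text
z 0.1754 radial tilt deg -1.98 tang 0.48
z 0.1841 radial tilt deg -1.19 tang 0.37
z 0.1864 radial tilt deg -1.0 tang 0.34
z 0.1884 radial tilt deg -0.75 tang 0.31
t 15.95 tcp [0.4604 0.3514 0.1884] yaz 13.98 shift [-0.0002 -0.0063  0.1535] n 3.683773788263621 spin -0.1162535284126136 j6 1.84 tilt 0.81 gap 0.0854 F [ 0.6  0.7 -0.8]
```

```bash

python3 -m inch '[[[0,-0.003,0.035],0],[[0,-0.005,0.075],0],[[0,-0.005,0.11],0],[[0,-0.005,0.12],0],[[0,-0.005,0.12],0]]' >/dev/null; python3 t.py
python3 -c "
from h import *
go(.4523,.3491,.035,14.1)"
```

```text
z 0.0649 radial tilt deg -1.19 tang 0.38
t 16.37 tcp [0.451  0.3481 0.0649] yaz 13.98 shift [0.0007 0.0022 0.0299] n 0.7186462462969695 spin -0.11848423224978433 j6 1.84 tilt 1.25 gap 0.0853 F [ 0.  -0.1  0.6]
```

```bash

python3 -m inch '[[[0.0007,0.002,0.01],0],[[0.0007,0.003,0.02],0],[[0.0007,0.004,0.03],0],[[0.0007,0.004,0.03],0],[[0.0007,0.004,0.03],0]]' >/dev/null; python3 t.py
python3 -m inch '[[[0,0,0],0],[[0,0,0],0],[[0,0,0],0],[[0,0,0],0],[[0,0,0],0]]' 1 40; python3 t.py
python3 -m inch '[[[0,0,0],0],[[0,0,0],0],[[0,0,0],0]]'; python3 t.py
python3 -c "
from h import *
go(.4523,.3491,.035,14.1)"
```

```text
z 0.0347 radial tilt deg -1.21 tang 0.37
clock: 17.2
tcp_pos: [0.4546, 0.3498, 0.0356]
orientation: [-0.006, 0.616, 0.788, -0.009]
wrist_force: [-1.3, 0.2, 5.1]
finger_gap: 0.0597
z 0.0356 radial tilt deg -1.12 tang 0.36
clock: 17.45
tcp_pos: [0.4547, 0.3498, 0.0357]
orientation: [-0.005, 0.616, 0.788, -0.009]
wrist_force: [-0.4, -0.4, 2.2]
finger_gap: 0.0595
z 0.0357 radial tilt deg -1.11 tang 0.36
t 17.45 tcp [0.4547 0.3498 0.0357] yaz 13.98 shift [-0.0001 -0.0025  0.0007] n 0.06284452275913208 spin -0.12053573539941453 j6 1.84 tilt 1.17 gap 0.0595 F [-0.4 -0.4  2.2]
```

Gripped, with a 59.5 mm gap. Lift and carry to the base.

```bash

python3 -m inch '[[[0,0,-0.02],0],[[0,0,-0.05],0],[[0,0,-0.09],0],[[0,0,-0.13],0]]'; python3 t.py
python3 -m inch '[[[0,0,0],0]]'>/dev/null; python3 t.py
python3 -c "
from h import *
go(.53,.13,.165,71.8)"
```

```text
clock: 17.78
tcp_pos: [0.4559, 0.35, 0.1654]
orientation: [-0.006, 0.616, 0.788, -0.01]
wrist_force: [0.9, 1.3, -1.3]
finger_gap: 0.0592
z 0.1654 radial tilt deg -1.34 tang 0.39
z 0.1734 radial tilt deg -0.63 tang 0.29
t 17.87 tcp [0.4597 0.3522 0.1734] yaz 13.99 shift [-0.2326  0.0146  0.0082] n 5.592025788819835 spin -57.811522460053595 j6 1.84 tilt 0.69 gap 0.0596 F [ 2.4  0.8 -1.3]
```

```bash

python3 -m inch '[[[-0.02,0.001,0.0],-6],[[-0.045,0.003,0.0],-12],[[-0.07,0.004,0.0],-18],[[-0.095,0.006,0.0],-24],[[-0.115,0.007,0.0],-29]]'; python3 t.py
python3 -c "
from h import *
go(.53,.13,.165,71.8)"
```

```text
clock: 18.28
tcp_pos: [0.4944, 0.2407, 0.1726]
orientation: [-0.005, 0.397, 0.918, -0.004]
wrist_force: [0.6, 0.2, -1.2]
finger_gap: 0.0594
z 0.1726 radial tilt deg -0.73 tang 0.14
t 18.28 tcp [0.4944 0.2407 0.1726] yaz 43.26 shift [-0.1051 -0.0498  0.0075] n 2.7955845223264717 spin -28.538453161920444 j6 1.12 tilt 0.74 gap 0.0594 F [ 0.6  0.2 -1.2]
```

```bash

python3 -m inch '[[[-0.025,-0.012,0],-6],[[-0.055,-0.025,0.0],-12],[[-0.08,-0.038,0.0],-18],[[-0.1,-0.049,0.0],-24],[[-0.105,-0.05,0.0],-28.5]]'; python3 t.py
python3 -m inch '[[[0,0,0],0],[[0,0,0],0]]'>/dev/null; python3 t.py
python3 - <<'E'
from h import *
go(.551,.1126,.14,71.8)
t,R,s=pose()
im,P=cam("wrist"); save("w4",im); np.savez("w4",P=P,t=t,R=R)
E
```

```text
clock: 18.7
tcp_pos: [0.5304, 0.1266, 0.1718]
orientation: [-0.006, 0.158, 0.987, -0.003]
wrist_force: [0.4, 0.9, -1.3]
finger_gap: 0.0594
z 0.1718 radial tilt deg -0.8 tang -0.09
z 0.171 radial tilt deg -0.88 tang -0.08
t 18.87 tcp [0.5301 0.1259 0.171 ] yaz 71.64 shift [-0.0244 -0.0057  0.0308] n 0.9509082131013752 spin -0.1619685873489516 j6 0.41 tilt 0.88 gap 0.0592 F [-1.3  0.5 -1.3]
```

View pics/w4.png

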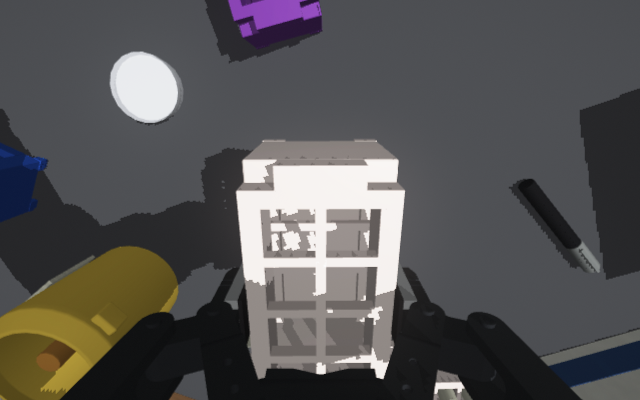

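Held rack_a has its cut corners at the robot-side end, (245-400, 165-190), which is the right orientation. The base is hidden beneath it. I'll measure the held rack against the tool.

```bash
cat > held.py <<'E'
from h import *
def held(P,t,yaw=-18.2,zt=.034):
    th=np.radians(yaw); e=np.array([np.cos(th),np.sin(th)]); w=np.array([-e[1],e[0]])
    p=P.reshape(-1,3); d=p[:,:2]-t[:2]; l=d@e; m=d@w
    k=(abs(p[:,2]-t[2]-zt)<.006)&(l>-.075)&(l<-.005)&(abs(m)<.04)
    A=np.c_[l[k],m[k],np.ones(k.sum())]; c,*_=np.linalg.lstsq(A,p[k][:,2],rcond=None)
    r=abs(A@c-p[k][:,2])<.002; c,*_=np.linalg.lstsq(A[r],p[k][r][:,2],rcond=None)
    L,M=l[k][r],m[k][r]
    print("top z at tcp",c[2].round(4),"slope deg l,m",np.degrees(c[:2]).round(2),"end l",np.percentile(L,[.2,1]).round(4))
    b=(L<-.015)&(L>-.048); 
    bins=np.arange(-.048,-.014,.003); lo=[];hi=[];x=[]
    for a in bins:
        q=M[(L>=a)&(L<a+.003)]
        if len(q)>20: lo.append(q.min());hi.append(q.max());x.append(a+.0015)
    mid=(np.array(lo)+hi)/2; f=np.polyfit(x,mid,1)
    print("width",np.median(np.array(hi)-lo).round(4),"mid at l=0",f[1].round(4),"mid mean",mid.mean().round(4),"yaw err deg",np.degrees(f[0]).round(2))
if __name__=="__main__":
    import sys
    if len(sys.argv)>1: d=np.load(sys.argv[1]); held(d["P"],d["t"])
    else:
        t,R,s=pose(); im,P=cam("wrist"); held(P,t)
E
python3 held.py w4.npz
```

```text
top z at tcp 0.2065 slope deg l,m [-1.12 -0.95] end l [-0.0617 -0.0615]
width 0.06 mid at l=0 0.0002 mid mean 0.0006 yaw err deg -0.82
```

```bash

python3 -m inch '[[[-0.005,-0.002,-0.04],0],[[-0.01,-0.004,-0.08],0]]' >/dev/null; python3 t.py
python3 -m inch '[[[0,0,0],0]]'>/dev/null; python3 t.py
python3 -m inch '[[[0,0,0],0]]'>/dev/null; python3 t.py
python3 -m inch '[[[0,0,-0.04],0],[[0,0,-0.08],0]]' >/dev/null; python3 t.py
python3 -m inch '[[[0,0,0],0]]'>/dev/null; python3 t.py
python3 -m inch '[[[0,0,0],0],[[0,0,0],0]]'>/dev/null; python3 t.py
python3 held.py
python3 - <<'E'
from h import *
go(.551,.1126,.12,71.8)
d=np.load("w1.npz"); p=d["P"].reshape(-1,3); 
for x,y in((.551,.1126),(.4523,.349)):
    k=(abs(p[:,2]-.0705)<.002)&(np.hypot(p[:,0]-x,p[:,1]-y)<.08); q=p[k]
    print(np.degrees(np.linalg.lstsq(np.c_[q[:,:2]-[x,y],np.ones(len(q))],q[:,2],rcond=None)[0][:2]))
E
```

```text
z 0.2483 radial tilt deg -1.41 tang 0.02
z 0.256 radial tilt deg -0.69 tang -0.09
z 0.2569 radial tilt deg -0.62 tang -0.09
z 0.3347 radial tilt deg -1.03 tang -0.01
z 0.3421 radial tilt deg -0.36 tang -0.1
z 0.3427 radial tilt deg -0.23 tang -0.11
top z at tcp 0.3782 slope deg l,m [-0.62 -0.64] end l [-0.062  -0.0619]
width 0.0601 mid at l=0 0.0004 mid mean 0.0005 yaw err deg -0.06
t 19.72 tcp [0.5401 0.1257 0.3417] yaz 71.67 shift [-0.0155 -0.008   0.2217] n 5.332049897466822 spin -0.1275647960314359 j6 0.41 tilt 0.37 gap 0.0594 F [ 0.  -0.2 -1.6]
[-0.05990508 -0.01480166]
[0.00736742 0.0475269 ]
```

```bash

python3 -m inch '[[[-0.005,-0.003,0.035],0],[[-0.010,-0.006,0.075],0],[[-0.015,-0.008,0.11],0],[[-0.0155,-0.008,0.125],0],[[-0.0155,-0.008,0.125],-0.1]]' >/dev/null; python3 t.py
python3 -m inch '[[[0,0,0.02],0],[[-0.0,0,0.045],0],[[-0.0,0,0.065],0],[[0,0,0.075],0],[[0,0,0.075],0]]' >/dev/null; python3 t.py
python3 held.py
python3 -c "
from h import *
go(.551,.1126,.096,71.8)"
```

```text
z 0.2102 radial tilt deg -1.0 tang -0.02
z 0.1332 radial tilt deg -1.24 tang 0.01
top z at tcp 0.1687 slope deg l,m [-1.52 -1.04] end l [-0.0615 -0.0613]
width 0.0601 mid at l=0 0.0012 mid mean 0.0007 yaw err deg 0.92
t 20.6 tcp [0.5458 0.1124 0.1349] yaz 71.76 shift [-0.0055  0.0022  0.0388] n 0.9413297414282769 spin -0.04188690640330606 j6 0.38 tilt 1.09 gap 0.0594 F [-0.1  0.5 -1.2]
```

```bash

python3 -m inch '[[[-0.002,0.001,-0.04],0],[[-0.004,0.002,-0.08],0]]' >/dev/null
python3 -m inch '[[[0,0,0],0]]'>/dev/null
python3 -m inch '[[[0,0,0],0]]'>/dev/null; python3 t.py
python3 -m inch '[[[0,0,-0.04],0],[[0,0,-0.08],0]]' >/dev/null
python3 -m inch '[[[0,0,0],0]]'>/dev/null
python3 -m inch '[[[0,0,0],0]]'>/dev/null; python3 t.py
python3 -m inch '[[[0,0,0.015],0],[[0,0,0.03],0],[[0,0,0.03],0],[[0,0,0.03],0],[[0,0,0.03],0]]' >/dev/null; python3 t.py
python3 -m inch '[[[0,0,0.015],0],[[0,0,0.03],0],[[0,0,0.04],0],[[0,0,0.04],0],[[0,0,0.04],0]]' >/dev/null; python3 t.py
python3 -c "
from h import *
go(.551,.1126,.12,71.8)"
```

```text
z 0.228 radial tilt deg -0.22 tang -0.13
z 0.3193 radial tilt deg 0.6 tang -0.24
z 0.2895 radial tilt deg 0.58 tang -0.24
z 0.2495 radial tilt deg 0.54 tang -0.23
t 22.1 tcp [0.5592 0.1145 0.2495] yaz 71.78 shift [ 0.0085 -0.0045  0.1294] n 3.1116000458522386 spin -0.022601694250056426 j6 0.38 tilt 0.59 gap 0.0595 F [-0.7 -0.3 -0.6]
```

The tilt is now corrected, and gentle descents keep it. Next I approach and insert.

```bash

python3 -m inch '[[[0.003,-0.001,0.015],0],[[0.006,-0.003,0.03],0],[[0.008,-0.0045,0.04],0],[[0.008,-0.0045,0.04],0],[[0.008,-0.0045,0.04],0]]' >/dev/null
python3 -m inch '[[[0,0,0.015],0],[[0,0,0.03],0],[[0,0,0.04],0],[[0,0,0.04],0],[[0,0,0.04],0]]' >/dev/null; python3 t.py
python3 -m inch '[[[0,0,0.015],0],[[0,0,0.03],0],[[0,0,0.04],0],[[0,0,0.04],0],[[0,0,0.04],0]]' >/dev/null; python3 t.py
python3 held.py
python3 -c "
from h import *
go(.551,.1126,.096,71.8)"
```

```text
z 0.1706 radial tilt deg 0.56 tang -0.23
z 0.1309 radial tilt deg 0.53 tang -0.23
top z at tcp 0.1664 slope deg l,m [ 0.11 -0.39] end l [-0.0625 -0.0623]
width 0.0602 mid at l=0 0.0002 mid mean 0.0003 yaw err deg -0.07
t 23.4 tcp [0.5522 0.1125 0.1314] yaz 71.78 shift [ 0.0016 -0.0003  0.0354] n 0.8503430176932437 spin -0.02382107025221103 j6 0.38 tilt 0.65 gap 0.0594 F [-0.4  0.5 -1.1]
```

```bash

python3 -m inch '[[[0.001,0,0.01],0],[[0.001,0,0.019],0],[[0.001,0,0.019],0],[[0.001,0,0.019],0]]' >/dev/null
python3 -m inch '[[[0,0,0.003],0],[[0,0,0.006],0],[[0,0,0.008],0],[[0,0,0.008],0]]'; python3 t.py
python3 -m inch '[[[0,0,0.002],0],[[0,0,0.004],0],[[0,0,0.004],0],[[0,0,0.004],0]]'; python3 t.py
```

```text
clock: 24.07
tcp_pos: [0.5505, 0.1127, 0.1031]
orientation: [0.004, 0.158, 0.987, -0.0]
wrist_force: [0.1, 0.7, -1.5]
finger_gap: 0.0596
z 0.1031 radial tilt deg 0.45 tang -0.22
clock: 24.4
tcp_pos: [0.5504, 0.1127, 0.0989]
orientation: [0.004, 0.158, 0.987, -0.0]
wrist_force: [0.7, -0.6, -1.2]
finger_gap: 0.0595
z 0.0989 radial tilt deg 0.44 tang -0.22
```

The feet are 7 mm into the notches with no contact force. I finish the seating and release.

```bash

python3 -m inch '[[[0,0,0.002],0],[[0,0,0.003],0],[[0,0,0.003],0],[[0,0,0.003],0]]'; python3 t.py
python3 -m inch '[[[0,0,0],0],[[0,0,0],0],[[0,0,0],0],[[0,0,0],0],[[0,0,0],0]]' 0; python3 t.py
python3 -m inch '[[[0,0,-0.03],0],[[0,0,-0.06],0],[[0,0,-0.1],0],[[0,0,-0.14],0]]'; python3 t.py
python3 -m inch '[[[0,0,0],0]]'>/dev/null
python3 -m inch '[[[0,0,0],0]]'>/dev/null; python3 t.py
python3 - <<'E'
from h import *
im,P=cam("wrist"); fit(P,.551,.1126,.122,.138); save("w5",im)
im,P=cam("top"); fit(P,.4785,-.3606)
go(.47,-.345,.25,-8)
E
```

```text
clock: 24.73
tcp_pos: [0.5504, 0.1127, 0.0959]
orientation: [0.004, 0.158, 0.987, -0.0]
wrist_force: [-0.1, -0.1, -1.6]
finger_gap: 0.0596
z 0.0959 radial tilt deg 0.43 tang -0.22
clock: 25.15
tcp_pos: [0.5505, 0.1127, 0.096]
orientation: [0.004, 0.158, 0.987, -0.0]
wrist_force: [0.1, -0.5, 0.3]
finger_gap: 0.0855
z 0.096 radial tilt deg 0.45 tang -0.22
clock: 25.48
tcp_pos: [0.5484, 0.1129, 0.2369]
orientation: [0.003, 0.158, 0.987, -0.001]
wrist_force: [1.4, 0.6, -0.2]
finger_gap: 0.0851
z 0.2369 radial tilt deg 0.34 tang -0.2
z 0.2473 radial tilt deg 1.27 tang -0.33
rect [550.5 112.8] [ 60.2 124.7] long axis 161.77 z 0.1308 5505
 end 1 mid [1.0, 223] land [0.0, 186] corner [0.0, 132]
 end -1 mid [0.0, 59] land [1.0, 131] corner [1.0, 90]
rect [ 478.9 -361.1] [124.2  60.7] long axis 81.95 z 0.07 427
 end 1 mid [0.0, 15] land [0.69, 16] corner [0.6, 10]
 end -1 mid [1.0, 15] land [0.0, 10] corner [0.0, 8]
t 25.75 tcp [0.5528 0.1133 0.2465] yaz 71.78 shift [-0.0647 -0.4612 -0.0047] n 11.168040194519122 spin 79.78237992513206 j6 0.38 tilt 1.29 gap 0.0858 F [-0.8 -0.3 -0. ]
```

rack_a is seated: its top is at 0.1308 and its rectangle matches the base. rack_b is at (.4787,-.361), yaw 82.1. I'll spin -100 so joint 6 stays in range on the return.

```bash

python3 -m inch '[[[-0.005,-0.033,-0.005],-6],[[-0.010,-0.066,-0.01],-12],[[-0.015,-0.099,-0.015],-18],[[-0.02,-0.132,-0.02],-24],[[-0.025,-0.165,-0.02],-30]]'; python3 t.py
python3 -c "
from h import *
go(.465,-.345,.27,172)"
```

```text
clock: 26.17
tcp_pos: [0.5237, -0.0524, 0.2653]
orientation: [0.01, -0.106, 0.994, -0.002]
wrist_force: [0.7, 0.3, -0.9]
finger_gap: 0.0855
z 0.2653 radial tilt deg 1.21 tang 0.07
t 26.17 tcp [ 0.5237 -0.0524  0.2653] yaz 102.11 shift [ 0.1187 -0.2738 -0.0057] n 7.158344632593298 spin -69.88662396459034 j6 -0.47 tilt 1.21 gap 0.0855 F [ 0.7  0.3 -0.9]
```

```bash
python3 - <<'E'
from h import *
print(np.round(pose()[2]["joint_pos"],2))
E
```

```text
[-0.25  0.19 -0.03  1.33  0.   -0.47]
```

```bash

python3 -m inch '[[[0.012,-0.028,0],-7],[[0.024,-0.056,0],-14],[[0.036,-0.084,0],-21],[[0.048,-0.112,0],-28],[[0.06,-0.14,0],-35]]'; python3 t.py
python3 -c "
from h import *
go(.465,-.345,.27,172)"
```

```text
clock: 26.58
tcp_pos: [0.4932, -0.2029, 0.2629]
orientation: [0.009, -0.402, 0.915, -0.003]
wrist_force: [1.2, -0.2, 0.6]
finger_gap: 0.0851
z 0.2629 radial tilt deg 0.97 tang 0.44
t 26.58 tcp [ 0.4932 -0.2029  0.2629] yaz 137.45 shift [ 0.1237 -0.0754 -0.0077] n 3.478972168671638 spin -34.54641999522846 j6 -1.37 tilt 1.07 gap 0.0851 F [ 1.2 -0.2  0.6]
```

```bash

python3 -m inch '[[[0.03,-0.019,0],-7],[[0.06,-0.037,0],-14],[[0.09,-0.055,0],-21],[[0.115,-0.07,0],-28],[[0.123,-0.075,0],-34.5]]'; python3 t.py
python3 -m inch '[[[0,0,0],0],[[0,0,0],0]]'; python3 t.py
python3 - <<'E'
from h import *
im,P=cam("wrist");fit(P,.4787,-.361); save("w6",im)
go(.4787,-.361,.1,172)
E
```

```text
clock: 27.0
tcp_pos: [0.4636, -0.3478, 0.2598]
orientation: [0.007, -0.657, 0.754, -0.005]
wrist_force: [0.6, 0.2, 0.7]
finger_gap: 0.0855
z 0.2598 radial tilt deg 0.67 tang 0.63
clock: 27.17
tcp_pos: [0.4625, -0.348, 0.2574]
orientation: [0.006, -0.655, 0.756, -0.003]
wrist_force: [-0.4, 0.4, -0.4]
finger_gap: 0.0854
z 0.2574 radial tilt deg 0.45 tang 0.66
rect [ 479.2 -361.3] [123.6  60.2] long axis 81.67 z 0.0709 3526
 end 1 mid [0.0, 74] land [1.0, 89] corner [1.0, 63]
 end -1 mid [1.0, 156] land [0.0, 107] corner [0.0, 72]
t 27.22 tcp [ 0.4629 -0.3471  0.258 ] yaz 171.87 shift [ 0.0125 -0.0155  0.1581] n 3.822456071498664 spin -0.13062043530493384 j6 -2.22 tilt 0.83 gap 0.0855 F [ 0.2  1.5 -0.6]
```

```bash

python3 -m inch '[[[0.006,-0.008,0.015],0.1],[[0.012,-0.014,0.035],0.1],[[0.0125,-0.0155,0.055],0.1],[[0.0125,-0.0155,0.06],0.1],[[0.0125,-0.0155,0.06],0.1]]' >/dev/null; python3 t.py
python3 -m inch '[[[0,0,0.015],0],[[0,0,0.03],0],[[0,0,0.045],0],[[0,0,0.045],0],[[0,0,0.045],0]]' >/dev/null; python3 t.py
python3 -m inch '[[[0,0,0.015],0],[[0,0,0.03],0],[[0,0,0.045],0],[[0,0,0.045],0],[[0,0,0.045],0]]' >/dev/null; python3 t.py
python3 -c "
from h import *
go(.4792,-.3613,.036,171.75)"
```

```text
z 0.1961 radial tilt deg 0.21 tang 0.72
z 0.1519 radial tilt deg 0.19 tang 0.72
z 0.108 radial tilt deg 0.21 tang 0.72
t 28.47 tcp [ 0.4779 -0.3574  0.108 ] yaz 171.79 shift [ 0.0044 -0.0012  0.0719] n 1.7287988127788854 spin 0.04312755536918189 j6 -2.21 tilt 0.75 gap 0.0853 F [0.1 0.4 1. ]
```

```bash

python3 -m inch '[[[0.0044,-0.001,0.01],0],[[0.0044,-0.001,0.025],0],[[0.0044,-0.001,0.036],0],[[0.0044,-0.001,0.036],0],[[0.0044,-0.001,0.036],0]]' >/dev/null
python3 -m inch '[[[0,0,0.015],0],[[0,0,0.03],0],[[0,0,0.036],0],[[0,0,0.036],0],[[0,0,0.036],0]]' >/dev/null; python3 t.py
python3 -c "
from h import *
go(.4792,-.3613,.036,171.75)"
python3 -m inch '[[[0,0,0],0],[[0,0,0],0],[[0,0,0],0],[[0,0,0],0],[[0,0,0],0]]' 1 40; python3 t.py
python3 -m inch '[[[0,0,0],0],[[0,0,0],0],[[0,0,0],0]]'
python3 -c "
from h import *
go(.4792,-.3613,.036,171.75)"
```

```text
z 0.0361 radial tilt deg 0.14 tang 0.73
t 29.3 tcp [ 0.4787 -0.3612  0.0361] yaz 171.79 shift [ 0.0001 -0.0005  0.0001] n 0.012063922350713442 spin 0.038217715006595654 j6 -2.21 tilt 0.75 gap 0.0857 F [-0.3 -0.3  0.8]
clock: 29.72
tcp_pos: [0.4795, -0.3619, 0.0374]
orientation: [0.007, -0.655, 0.756, -0.001]
wrist_force: [0.1, 0.5, 6.6]
finger_gap: 0.0594
z 0.0374 radial tilt deg 0.27 tang 0.72
clock: 29.97
tcp_pos: [0.4795, -0.3619, 0.0374]
orientation: [0.007, -0.655, 0.756, -0.001]
wrist_force: [0.4, 0.6, 1.9]
finger_gap: 0.0592
t 29.97 tcp [ 0.4795 -0.3619  0.0374] yaz 171.79 shift [-0.0005  0.0004  0.0014] n 0.03785228090412099 spin 0.0394194131522454 j6 -2.21 tilt 0.77 gap 0.0592 F [0.4 0.6 1.9]
```

```bash

python3 -m inch '[[[0,0,-0.015],0],[[0,0,-0.04],0],[[0,0,-0.075],0],[[0,0,-0.11],0],[[0,0,-0.11],0]]'; python3 t.py
python3 -m inch '[[[0,0,-0.03],0],[[0,0,-0.06],0],[[0,0,-0.09],0],[[0,0,-0.12],0],[[0,0,-0.12],0]]'; python3 t.py
python3 -c "
from h import *
go(.535,.10,.26,71.8)"
```

```text
clock: 30.38
tcp_pos: [0.4808, -0.3653, 0.1545]
orientation: [0.007, -0.655, 0.756, -0.006]
wrist_force: [0.5, -0.7, -1.2]
finger_gap: 0.0591
z 0.1545 radial tilt deg 0.87 tang 0.64
clock: 30.8
tcp_pos: [0.4802, -0.3669, 0.2808]
orientation: [0.007, -0.655, 0.756, -0.011]
wrist_force: [0.1, -0.9, 0.1]
finger_gap: 0.0594
z 0.2808 radial tilt deg 1.4 tang 0.56
t 30.8 tcp [ 0.4802 -0.3669  0.2808] yaz 171.8 shift [-0.47    0.0128  0.0188] n 11.283405797478316 spin 100.00308639827621 j6 -2.22 tilt 1.51 gap 0.0594 F [ 0.1 -0.9  0.1]
```

```bash

python3 -m inch '[[[-0.025,0.001,0],6.5],[[-0.058,0.002,0],13],[[-0.09,0.003,0],19.5],[[-0.122,0.0035,0],26],[[-0.15,0.004,0],32.5]]'; python3 t.py
python3 -c "
from h import *
go(.535,.10,.26,71.8)"
```

```text
clock: 31.22
tcp_pos: [0.4972, -0.2159, 0.2792]
orientation: [0.01, -0.414, 0.91, -0.008]
wrist_force: [-0.1, 0.3, -1.5]
finger_gap: 0.0597
z 0.2792 radial tilt deg 1.42 tang 0.24
t 31.22 tcp [ 0.4972 -0.2159  0.2792] yaz 138.97 shift [-0.2629  0.1793  0.0182] n 7.6443157551905365 spin 67.16584992400978 j6 -1.42 tilt 1.44 gap 0.0597 F [-0.1  0.3 -1.5]
```

```bash

python3 -m inch '[[[-0.027,0.018,0],6.7],[[-0.054,0.036,0],13.4],[[-0.081,0.054,0],20],[[-0.108,0.072,0],26.8],[[-0.135,0.092,0],33.5]]'; python3 t.py
python3 -c "
from h import *
go(.54,.105,.26,71.8)"
```

```text
clock: 31.63
tcp_pos: [0.5162, -0.0522, 0.2777]
orientation: [0.011, -0.132, 0.991, -0.004]
wrist_force: [1.2, 0.2, -1.4]
finger_gap: 0.0592
z 0.2777 radial tilt deg 1.37 tang -0.2
t 31.63 tcp [ 0.5162 -0.0522  0.2777] yaz 105.11 shift [-0.0636  0.1458  0.0173] n 3.83684618974309 spin 33.31392424817227 j6 -0.52 tilt 1.39 gap 0.0592 F [ 1.2  0.2 -1.4]
```

```bash

python3 -m inch '[[[-0.015,0.035,0],6.7],[[-0.03,0.07,0],13.4],[[-0.045,0.105,0],20],[[-0.059,0.135,0],26.8],[[-0.0636,0.1458,0],33.3]]'; python3 t.py
python3 -m inch '[[[0,0,0],0],[[0,0,0],0],[[0,0,0],0]]' >/dev/null; python3 t.py
python3 - <<'E'
from h import *
from held import held
go(.5505,.1127,.22,71.8)
t,R,s=pose()
im,P=cam("wrist"); save("w7",im); held(P,t)
E
```

```text
clock: 32.05
tcp_pos: [0.5394, 0.1091, 0.2762]
orientation: [0.012, 0.154, 0.988, -0.0]
wrist_force: [0.0, -0.6, -1.1]
finger_gap: 0.0595
z 0.2762 radial tilt deg 1.22 tang -0.51
z 0.2755 radial tilt deg 1.14 tang -0.52
t 32.3 tcp [0.539  0.1087 0.2755] yaz 72.49 shift [-0.0085  0.0072  0.0557] n 1.3617230419767787 spin 0.6865475587285914 j6 0.36 tilt 1.25 gap 0.0593 F [-0.5 -0.3 -1.1]
top z at tcp 0.3091 slope deg l,m [ 0.64 -0.14] end l [-0.0642 -0.0639]
width 0.0602 mid at l=0 0.0002 mid mean -0.0001 yaw err deg 0.55
```

View pics/w7.png

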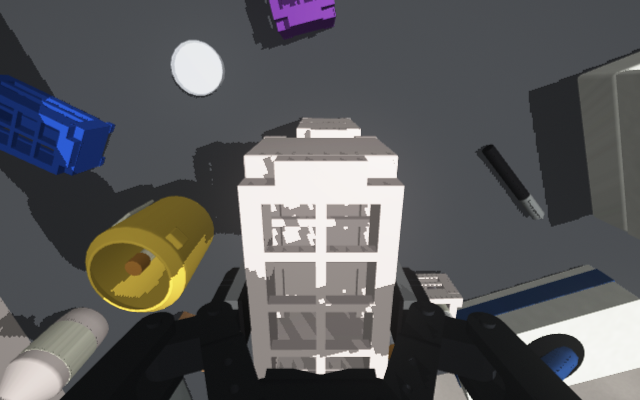

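```bash

python3 -m inch '[[[-0.004,0.004,0.02],0.6],[[-0.0085,0.007,0.045],0.6],[[-0.0085,0.007,0.053],0.6],[[-0.0085,0.007,0.053],0.6]]' >/dev/null; python3 t.py
python3 -m inch '[[[0,0,0],0],[[0,0,0],0],[[0,0,0],0]]' >/dev/null; python3 t.py
python3 held.py; python3 held.py
python3 -c "
from h import *
go(.5505,.1127,.19,71.8)"
```

```text
z 0.2204 radial tilt deg 0.85 tang -0.49
z 0.2217 radial tilt deg 0.95 tang -0.51
top z at tcp 0.2552 slope deg l,m [ 0.41 -0.23] end l [-0.064  -0.0638]
width 0.0601 mid at l=0 0.0002 mid mean 0.0003 yaw err deg -0.32
top z at tcp 0.2552 slope deg l,m [ 0.46 -0.24] end l [-0.064  -0.0638]
width 0.0601 mid at l=0 0.0002 mid mean 0.0004 yaw err deg -0.27
t 33.03 tcp [0.5493 0.1105 0.2216] yaz 71.74 shift [0.0002 0.0025 0.0316] n 0.759080598252136 spin -0.06284867071394729 j6 0.38 tilt 1.09 gap 0.0592 F [ 0.9  0.9 -1.4]
```

```bash

python3 -m inch '[[[-0.001,0.002,0.01],0],[[-0.001,0.0022,0.025],0],[[-0.001,0.0022,0.03],0],[[-0.001,0.0022,0.03],0],[[-0.001,0.0022,0.03],0]]' >/dev/null
python3 -m inch '[[[0,0,0.01],0],[[0,0,0.017],0],[[0,0,0.017],0],[[0,0,0.017],0],[[0,0,0.017],0]]' >/dev/null; python3 t.py
python3 held.py
python3 -c "
from h import *
go(.5505,.1127,.1574,71.8)"
```

```text
z 0.1743 radial tilt deg 0.9 tang -0.5
top z at tcp 0.2079 slope deg l,m [ 0.38 -0.28] end l [-0.064  -0.0638]
width 0.0603 mid at l=0 0.0003 mid mean 0.0004 yaw err deg -0.16
t 33.92 tcp [0.5516 0.1121 0.1745] yaz 71.75 shift [0.0016 0.0002 0.0171] n 0.41138693457459863 spin -0.0510300232522809 j6 0.38 tilt 1.05 gap 0.0594 F [ 0.  -0.8 -1.6]
```

```bash

python3 -m inch '[[[0,0,0.003],0],[[0,0,0.006],0],[[0,0,0.009],0],[[0,0,0.009],0]]'
python3 -m inch '[[[0,0,0.002],0],[[0,0,0.004],0],[[0,0,0.005],0],[[0,0,0.005],0]]'; python3 t.py
python3 -m inch '[[[0,0,0.001],0],[[0,0,0.003],0],[[0,0,0.003],0],[[0,0,0.003],0]]'; python3 t.py; python3 held.py
```

```text
clock: 34.25
tcp_pos: [0.5514, 0.112, 0.1648]
orientation: [0.009, 0.159, 0.987, -0.001]
wrist_force: [-1.1, 0.3, -2.0]
finger_gap: 0.0596
clock: 34.58
tcp_pos: [0.5512, 0.1119, 0.1593]
orientation: [0.008, 0.159, 0.987, -0.002]
wrist_force: [0.0, 0.1, -1.2]
finger_gap: 0.0595
z 0.1593 radial tilt deg 0.82 tang -0.49
clock: 34.92
tcp_pos: [0.5518, 0.1121, 0.1573]
orientation: [0.009, 0.159, 0.987, -0.001]
wrist_force: [-0.6, 0.2, 4.2]
finger_gap: 0.0595
z 0.1573 radial tilt deg 0.92 tang -0.48
top z at tcp 0.1908 slope deg l,m [ 0.06 -0.22] end l [-0.0639 -0.0638]
width 0.0601 mid at l=0 0.0003 mid mean 0.0003 yaw err deg 0.1
```

Seated: light contact at the expected height (0.1573). Release, retreat and verify.

```bash

python3 -m inch '[[[0,0,0],0],[[0,0,0],0],[[0,0,0],0],[[0,0,0],0],[[0,0,0],0]]' 0
python3 -m inch '[[[0,0,-0.02],0],[[0,0,-0.045],0],[[0,0,-0.08],0],[[0,0,-0.12],0],[[0,0,-0.13],0]]'
python3 -m inch '[[[0.03,0,-0.01],0],[[0.06,0,-0.02],0],[[0.09,0,-0.02],0],[[0.1,0,-0.02],0],[[0.1,0,-0.02],0]]'
python3 - <<'E'
from h import *
im,P=cam("wrist"); save("w8",im); fit(P,.5505,.1127,.18,.2)
p=P.reshape(-1,3); k=(abs(p[:,2]-.1905)<.004)&(np.hypot(p[:,0]-.5505,p[:,1]-.1127)<.08); q=p[k]
print(np.degrees(np.linalg.lstsq(np.c_[q[:,:2]-[.5505,.1127],np.ones(len(q))],q[:,2],rcond=None)[0][:2]))
im,P=cam("scene"); save("scene2",cv2.resize(im[130:360,180:500],None,fx=2.4,fy=2.4,interpolation=cv2.INTER_CUBIC))
E
```

```text
clock: 35.38
tcp_pos: [0.5516, 0.1121, 0.157]
orientation: [0.009, 0.159, 0.987, -0.001]
wrist_force: [0.6, -0.1, 0.1]
finger_gap: 0.0854
clock: 35.8
tcp_pos: [0.5513, 0.1129, 0.2932]
orientation: [0.013, 0.159, 0.987, -0.0]
wrist_force: [0.6, -0.6, 0.8]
finger_gap: 0.0856
clock: 36.22
tcp_pos: [0.4538, 0.145, 0.3111]
orientation: [0.013, 0.158, 0.987, -0.0]
wrist_force: [-0.2, 0.4, -0.1]
finger_gap: 0.0855
rect [550.2 112.9] [ 60.1 125.5] long axis 161.82 z 0.1906 4465
 end 1 mid [0.53, 289] land [0.18, 249] corner [0.16, 172]
 end -1 mid [nan, 0] land [1.0, 88] corner [1.0, 61]
[0.02215045 0.04453182]h.py:34: RuntimeWarning: Mean of empty slice.
  f=lambda k:[round(float((p[end&k][:,2]>z0).mean()),2),int((end&k).sum())]
  ret = ret.dtype.type(ret / rcount)
```

View pics/scene2.png

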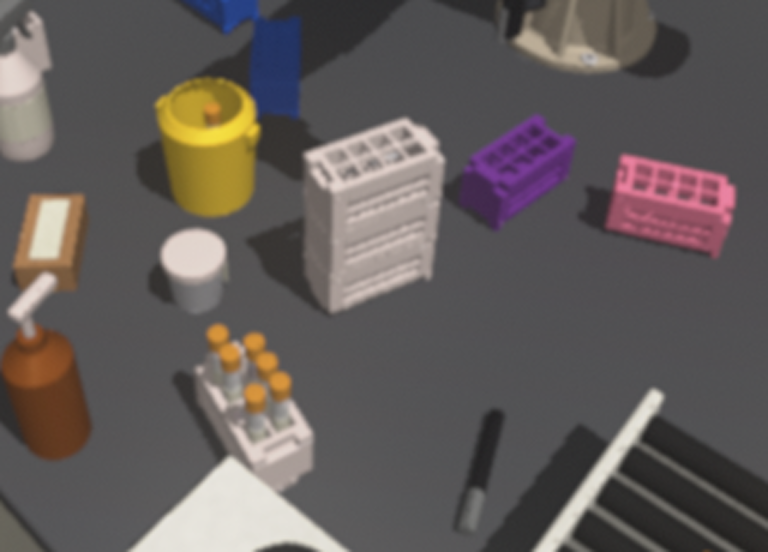

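View pics/w8.png

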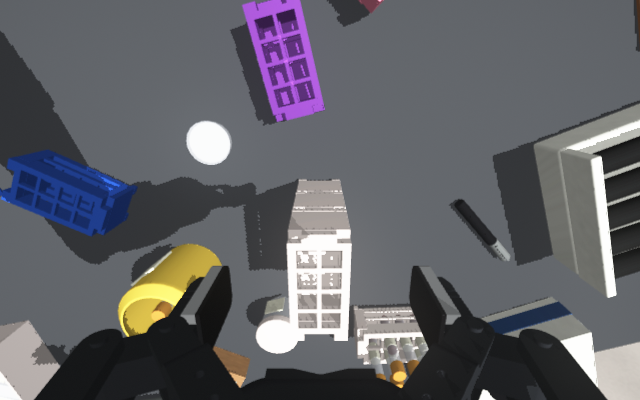

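The three-rack stack at (372,215) in the scene crop is flush and square, with its top at 0.1906 and level to 0.05°. The tube is inside the tub at (212,112). The bystanders are where they were, and the gripper is clear.

```bash
python3 -c "
from workcell import env
print(env.hand_in())"
```

```text
the job is handed in; nothing more can be done
None
```

The job is done and handed in at about 36 s of the allowed 72 s. The used tube is in the sharps tub, and both empty white racks are stacked on the base rack where it stood.

- **Stack:** The last wrist-camera check put the stack's top at 0.1906 m, against 0.190 m if both racks are fully home. It is level to 0.05° and within about 1 mm and 0.1° of the base's first measured pose. Each rack was turned so its wide foot matched the wide notch below. Contact when seating the top rack was light, about 4–6 N.
- **Other things:** The tube showed inside the tub in three later pictures, and the bystanders in view stood where they had been. I judged that by eye and did not measure their positions again.
- **Disagreements:**
  - In the final check, the test for notches and land at the robot-side end of the top rack gave mixed values. That view was oblique and rack sides lower down fell inside the sample area. I relied on the height, the level and the wrist picture taken before seating instead.
  - The top rack measured about 2 mm off along its length in the gripper compared with the grasp estimate; I corrected for this before inserting it.
  - The tool picked up 1–2° of tilt between moves, so I levelled each held rack to within about half a degree before setting it down.

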